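Hold the set-screw collar on the mixer shaft's flat

TASK

Grip the upright shaft of the small bench mixer base and turn it until you feel its flat squarely facing the little notched fork on the base. Then take the steel collar that has a set-screw (not the plain ring), slip it over the shaft with its screw towards the fork so that the screw sits on the flat, and push it all the way down against the sprung washer. Finish still holding the collar down there, so that a colleague can tighten the screw through the fork, and leave everything else where it stands.

Things in the scene. Friction and masses are not known exactly. Their poses are not given: they have to be found in the camera images.
- mixer: the fixed bench mixer base: white housing 160 x 130 mm, top at 55 mm; origin on the shaft axis at worktop height; its -x axis points from the shaft axis to the notched fork. A bearing boss of 27 mm radius reaches 65 mm height; the shaft and a sprung washer stand above it
- shaft (a joint): turning angle of the upright steel shaft about the vertical (rad, counter-clockwise from above positive, range -3 to 3): 0 when its flat faces the fork squarely. It stays where it is left (friction about 0.06 N m)
- shaft_top (a point): on the shaft axis at the shaft's top end, 135 mm above the worktop; its -x axis is the outward direction of the flat. The shaft is 30 mm in diameter with one flat along all its free length (above 65 mm), cut 6 mm deep (9 mm from the axis; 24 mm across flat and round back, flat 24 mm wide); the top edge has a 2 mm chamfer
- shaft_flat (a point): centre of the exposed flat, on its face, 9 mm from the shaft axis and 115 mm above the worktop
- key_notch (a point): notch of the steel fork on the mixer base, 77 mm from the shaft axis, at the height of the fork's tips (92 mm)
- washer (a joint): how far the sprung thrust washer (ring of 41 mm outer diameter round the shaft) is pushed down: 0 at rest (its top 90 mm above the worktop) to 0.012 m fully down (top at 78 mm); spring about 2.7 N at rest and 8 N fully down
- collar_center (a point): centre of the loose steel collar with the set-screw: ring 46 mm outer diameter, 33 mm bore, 30 mm tall, about 0.12 kg, standing flat with its axis (z) upright, the centre 15 mm above its underside. The screw points along the collar's -x axis at half height: outside it shows as a round boss 13 mm in diameter that ends 30 mm from the axis; inside its 8 mm tip reaches to 10.5 mm from the axis, so the collar goes on the shaft only with the screw over the flat
- spacer_center (a point): centre of the plain steel ring, of the same size but with no screw; stands flat; to be left alone
- nozzle_a: piping nozzle, 34 mm wide, 38 mm tall, standing; a bystander
- nozzle_b: piping nozzle, 34 mm wide, 38 mm tall, standing; a bystander
- pot: small colour pot with a black lid, 44 mm wide, 62 mm tall; a bystander
Things that resemble listed ones, but are neither listed nor needed, are in the scene too. What is shaped like the part that bears collar_center but pink or turquoise is not meant. Of the things that look like the mixer, the larger one is meant.

How it is judged:
On the way, in this order (a step that is already met when the one before it is completed fails the run):
1. the shaft, in the fingers' grip, has its flat facing the fork within 0.17 rad, before the collar is brought to it (value of joint shaft between -0.17 and 0.17 rad and distance between collar_center and shaft_top above 0.08 m and contact force between the fingers and mixer above 1 N), for 0.1 s.
2. the collar is on the shaft (horizontal distance between collar_center and shaft_top below 0.0045 m and z of collar_center in the frame of mixer below 0.118 m and angle between collar_center's own z axis and vertical below 0.12 rad), for 0.1 s.
At the end, for the whole second after the job is handed in: the collar is on the shaft (within 3.5 mm, 0.12 rad upright), screw within 0.25 rad and flat within 0.2 rad of the fork, pressing the washer at least 8 mm down (collar centre under 97 mm), and the fingers still hold it with over 2 N (value of joint shaft between -0.2 and 0.2 rad and horizontal distance between collar_center and shaft_top below 0.0035 m and z of collar_center in the frame of mixer below 0.097 m and value of joint washer above 0.008 m and angle between collar_center's own z axis and vertical below 0.12 rad and angle between the x axis of collar_center and the x axis of mixer, either way round below 0.25 rad and contact force between the fingers and collar above 2 N); the arm keeps its last pose, push and grip.
It fails at once if the plain ring, a nozzle or the pot is moved by more than 30 mm (distance of any of spacer_center, nozzle_a, nozzle_b, pot from where it was at the start of the episode above 0.03 m).
It also fails if it takes over 54 s, if anything falls off the work surface, if the arm or the gripper's body presses on something with over 40 N, if the wrist force passes 120 N, or if a joint passes its speed limit or range.

ROBOT

A 6-joint arm with a two-finger parallel gripper is mounted at the origin on the work surface; the furniture and walls round the work are solid. World frame = base frame: x ahead of the robot, y to its left, z up, the work surface at z = 0. Lengths are in m, angles in rad, forces in N, time in s.
With the tool pointing down it reaches from about 0.25 to 0.775 m from the base axis. Payload 4 kg.
Tool frame: the origin (TCP) lies at the very end of the fingers, on their centre line; the grasp point (between the pads) lies 19 mm behind it (manip.grip_depth is the distance from the TCP to the grasp point, in m); z points along the fingers, y is the line along which they close (so a half turn about z gives the same grasp; the last joint's range is limited). The gripper opens to 94 mm and grips with 3 to 60 N. Pads are 16 mm wide; open, the fingers measure 119 mm over their backs; the gripper's body (75 mm by 177 mm) begins 78 mm behind the grasp point.
Start: joints at [1.004, 0.087, 1.371, -0, 1.684, -0.103], TCP at [0.246, 0.492, 0.184] pointing down, gripper open.
Joint ranges: [-3.1, 3.1], [-0.76, 2.03], [0.27, 2.55], [-1.08, 4.22], [0.17, 2.65], [-2.57, 2.57]. Speed limits (rad/s): [2.79, 2.79, 3.14, 3.14, 3.14, 3.14].

INTERFACE

Orientations are given as a unit quaternion [w, x, y, z].
In Python, from plant import manip gives the robot as it stands.
- The arm moves only by the shell command python3 -m handwheel 'ROWS' [FORCE]. ROWS is JSON, a list of rows, each a list of 3 entries, a list of its own where there are three numbers: the opening, from 0 (shut) to 1 (fully open), then the shift along the tool's x, y, z in cm, then the turn about the tool's z in rad. In form: [[hand, [tx, ty, tz], roll], ...]. A call has exactly 10 rows; each row shifts and turns the commanded pose from where the row before left it, along the tool's axes as they then stand; what a row does not reach is not made up. A row lasts 1/8 s, in which the tool goes at most 62.5 mm and 10.7 degrees, less where a joint would pass 70% of its speed; a pose out of reach is approached as far as the arm can. A call with a gripper value outside its range is refused whole. The fingers move at their own pace and stop on an object; FORCE is the grip in N (left out, the last holds). Time passes only in rows, so rows that do not move let the fingers close, or fill a call up. It gives the time, the measured TCP pose, the force, the opening and the grip force at its end, in the units of the state.
- manip.sense(): the state, without advancing time (a new reading comes with each control period).
- manip.capture(name): name is "side" or "top" or "wrist"; returns a dict with "img" (420x560x3 uint8, red, green, blue), "intrinsics" (3x3 intrinsics, pixels), "pose" (4x4, takes a point from camera to world coordinates); the wrist camera has in their place "mount" (4x4, takes a point from camera to tool coordinates, whose origin is the TCP and whose axes are the flange's). Camera axes: x right, y up, looking along -z (the intrinsics and any distortion apply to the point x, -y, -z); pixel columns grow to the right and rows downward; lengths in m; the calibration is good to about 2 mm. A picture is of the moment at which its call begins: read the wrist's pose just before it. There is no depth.
- manip.sign_off(): hands the job in; it is judged then, once.
The state is a dict: "time": time; "joint_positions": joint angles; "joint_vel": joint speeds; "effort": joint torques, N m; "tcp_pos": TCP position; "eef_rot": TCP orientation; "force": force on the tool from outside, world axes, zero at the start; "torque": the same for the moment, N m; "opening": finger opening in m; "grip_force": force on a finger pad.
Only numpy, scipy, OpenCV 4.12 (cv2) and the standard library are available. Lean on these libraries where they do the work, as an engineer would, in place of code of your own. Each camera call takes 0.05 s, during which the arm holds its last target. There are 200 camera calls.

## Working session

There is one attempt and no reset: what is moved stays moved. The work goes in short steps, Python scripts to look and compute and a shell command to move; the robot and the scene stay as the last step left them, time stands still between calls to the robot, and variables do not carry over. Pictures are saved under pics/ and viewed, at most 10 in all, crops included, and the job is handed in when it is done.

```bash
ls; mkdir -p pics; python3 - <<'E'
from plant import manip
import cv2, numpy as np
print(manip.sense())
for n in ["side","top","wrist"]:
    c=manip.capture(n)
    cv2.imwrite(f"pics/{n}0.png",c["img"][:,:,::-1]); np.savez(f"pics/{n}0.npz",**{k:np.array(v) for k,v in c.items()})
    print(n,[ (k,np.round(v,4).tolist()) for k,v in c.items() if k!="img"])
E
```

```text
pics
{'time': 0.0, 'joint_positions': array([ 1.00391955e+00,  8.79530575e-02,  1.37224547e+00,  2.28352691e-05,
        1.68358243e+00, -1.03098418e-01]), 'joint_vel': array([ 1.08053796e-03,  4.98846556e-04,  1.65165852e-03,  4.78766427e-04,
        3.25582434e-04, -2.41155734e-06]), 'effort': array([-6.16566085e-04, -3.40177524e+01, -3.02425110e+01,  7.17893173e-02,
        3.30612890e-02, -1.60436202e-04]), 'tcp_pos': array([0.24570891, 0.49140437, 0.18240974]), 'eef_rot': array([-3.70426214e-04,  2.29815169e-01,  9.73233677e-01, -1.02960207e-03]), 'force': array([ 0.24428243, -0.21379855, -0.03025746]), 'torque': array([-0.02318151, -0.02201383,  0.00554275]), 'grip_force': 0.0, 'opening': 0.09422247689576956}
side [('intrinsics', [[467.9329, 0.0, 285.2056], [0.0, 467.9329, 208.2573], [0.0, 0.0, 1.0]]), ('pose', [[0.95, 0.1747, -0.2586, 0.1453], [-0.3121, 0.5211, -0.7944, -0.936], [-0.004, 0.8354, 0.5496, 0.7467], [0.0, 0.0, 0.0, 1.0]])]
top [('intrinsics', [[487.484, 0.0, 281.9684], [0.0, 487.484, 209.1576], [0.0, 0.0, 1.0]]), ('pose', [[0.0197, 0.9987, -0.0474, 0.3873], [-0.9998, 0.0193, -0.0092, -0.0317], [-0.0083, 0.0476, 0.9988, 1.3866], [0.0, 0.0, 0.0, 1.0]])]
wrist [('intrinsics', [[342.8017, 0.0, 278.2528], [0.0, 342.8017, 206.1443], [0.0, 0.0, 1.0]]), ('mount', [[-0.0009, 0.959, 0.2834, 0.0834], [1.0, 0.0008, 0.0004, -0.0005], [0.0001, 0.2834, -0.959, -0.2011], [0.0, 0.0, 0.0, 1.0]])]
```

View pics/top0.png

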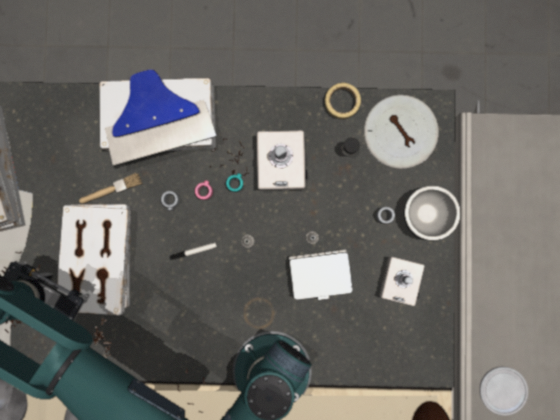

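View pics/side0.png

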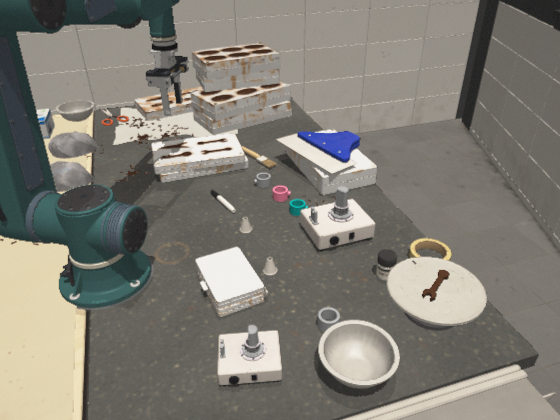

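The top view shows the mixer at (281,158), the collar with its screw at (170,200), the plain ring at (386,214), the nozzles at (247,241) and (312,238), and the pot at (348,147). Next I'll crop in close on the mixer and collar.

```bash
python3 - <<'E'
import cv2, numpy as np
t=cv2.imread("pics/top0.png"); s=cv2.imread("pics/side0.png")
a=cv2.resize(t[120:200,245:320],(400,427),interpolation=cv2.INTER_CUBIC)
b=cv2.resize(s[175:255,295:380],(400,376),interpolation=cv2.INTER_CUBIC)
d=cv2.resize(t[180:220,150:190],(200,200),interpolation=cv2.INTER_CUBIC)
o=np.zeros((600,800,3),np.uint8); o[:427,:400]=a; o[:376,400:]=b; o[390:590,500:700]=d
cv2.imwrite("pics/crop1.png",o)
E
```

```text
(no output)
```

View pics/crop1.png

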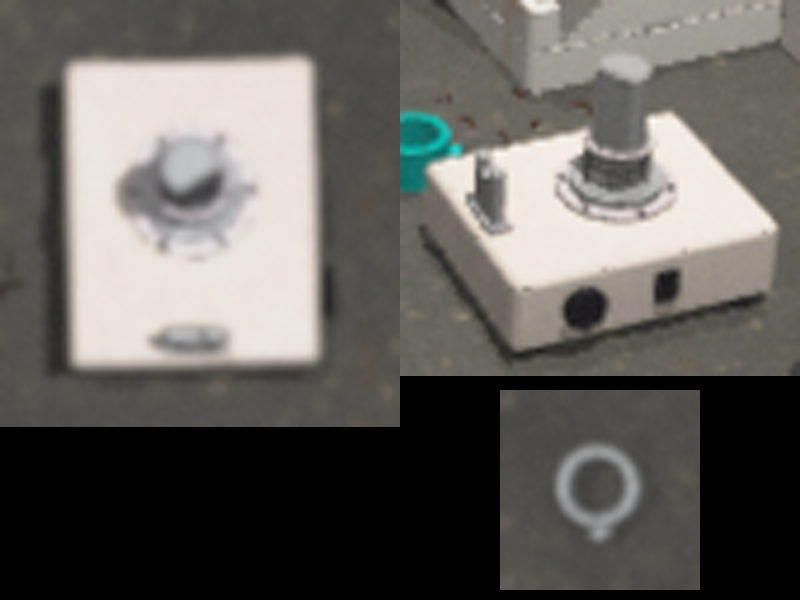

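The crops show the fork toward world -x (image bottom) and the collar's screw also toward about -x. The shaft's flat faces the lower right of the image. Next I'll measure positions.

```bash
cat > h.py <<'E'
import cv2, numpy as np
from scipy.spatial.transform import Rotation as R
def ray(px,K,P,z):
    K=np.array(K);P=np.array(P)
    d=np.array([(px[0]-K[0,2])/K[0,0],-(px[1]-K[1,2])/K[1,1],-1.])
    d=P[:3,:3]@d; o=P[:3,3]
    return o+d*(z-o[2])/d[2]
def proj(p,K,P):
    q=P[:3,:3].T@(np.asarray(p)-P[:3,3]); return np.array([K[0,2]+K[0,0]*q[0]/-q[2],K[1,2]-K[1,1]*q[1]/-q[2]])
def wrist(manip,name):
    s=manip.sense(); c=manip.capture("wrist"); q=s["eef_rot"]
    T=np.eye(4);T[:3,:3]=R.from_quat([q[1],q[2],q[3],q[0]]).as_matrix();T[:3,3]=s["tcp_pos"]
    P=T@np.array(c["mount"]); np.savez(name+".npz",K=c["intrinsics"],P=P,img=c["img"],T=T)
    cv2.imwrite(name+".png",c["img"][:,:,::-1]); return s,c["img"],np.array(c["intrinsics"]),P,T
E
python3 - <<'E'
from h import *
d=np.load("pics/top0.npz");K,P=d["intrinsics"],d["pose"];im=d["img"]
g=im.mean(2)
m=np.zeros(g.shape,np.uint8); m[120:200,245:320]=(g>150)[120:200,245:320]
c=max(cv2.findContours(m,0,2)[0],key=cv2.contourArea); r=cv2.minAreaRect(c)
b=[ray(p,K,P,.055)[:2].round(4) for p in cv2.boxPoints(r)];print("box",r,b,np.mean(b,0))
m=np.zeros(g.shape,np.uint8); m[185:215,155:186]=(g>100)[185:215,155:186]
n,l,st,ce=cv2.connectedComponentsWithStats(m); i=1+st[1:,4].argmax();print(st[i])
cc=max(cv2.findContours((l==i).astype(np.uint8),0,2)[0],key=cv2.contourArea)
print("collar",ray((150+98/5,180+97/5),K,P,.03),ray((150+99/5,180+145/5),K,P,.015))
print("shaft",ray((245+190/5.33,120+167/5.33),K,P,.135),"fork",ray((245+190/5.33,120+338/5.33),K,P,.08))
for n,q in dict(noz_a=(247,241),noz_b=(312,238)).items(): print(n,ray(q,K,P,.02)[:2])
for n,q in dict(pot=(348,147)).items(): print(n,ray(q,K,P,.06)[:2])
print(ray((235,184),K,P,.03))
E
```

```text
box ((280.74853515625, 159.18336486816406), (57.230316162109375, 46.455196380615234), 88.72696685791016) [array([0.6646, 0.054 ]), array([ 0.6697, -0.0739]), array([ 0.5117, -0.0802]), array([0.5064, 0.047 ])] [ 0.5881   -0.013275]
[161 191  17  19 154]
collar [0.47288376 0.29533002 0.03      ] [0.44670077 0.29754587 0.015     ]
shaft [ 0.59624526 -0.01373497  0.135     ] fork [ 0.51854547 -0.01467366  0.08      ]
noz_a [0.36101742 0.0770803 ]
noz_b [ 0.37300812 -0.10463215]
pot [ 0.62409152 -0.19681994]
[0.519515   0.11352319 0.03      ]
```

```bash
python3 -m handwheel '[[1,[-5.3,-2.9,-0.6],0],[1,[-5.3,-2.9,-0.6],0],[1,[-5.3,-2.9,-0.6],0],[1,[-5.3,-2.9,-0.6],0],[1,[-5.3,-2.9,-0.6],0],[1,[-5.3,-2.9,-0.6],0],[1,[-5.3,-2.9,-0.6],0],[1,[-5.3,-2.9,-0.6],0],[1,[-5.3,-2.9,-0.6],0],[1,[-5.3,-2.9,-0.6],0]]'
python3 -m handwheel '[[1,[0,0,0],0.18],[1,[0,0,0],0.18],[1,[0,0,0],0.18],[1,[0,0,0],0.04],[1,[0,0,0],0],[1,[0,0,0],0],[1,[0,0,0],0],[1,[0,0,0],0],[1,[0,0,0],0],[1,[0,0,0],0]]'
python3 - <<'E'
from plant import manip
from h import *
s,im,K,P,T=wrist(manip,"pics/w1"); print(T.round(3)); 
for p in [(.596,-.0137,.135),(.5185,-.0147,.092)]: print(proj(p,K,P))
E
```

```text
time: 1.4
tcp_pos: [0.5911, -0.0063, 0.2434]
eef_rot: [-0.0, 0.23, 0.973, 0.0]
force: [0.4, -0.2, -0.3]
opening: 0.0939
grip_force: 0.0
time: 2.65
tcp_pos: [0.5903, -0.0046, 0.2436]
eef_rot: [0.0, 0.499, 0.867, 0.0]
force: [0.3, -1.2, -0.2]
opening: 0.0944
grip_force: 0.0
[[-0.503  0.864  0.     0.59 ]
 [ 0.864  0.503  0.    -0.005]
 [ 0.     0.    -1.     0.244]
 [ 0.     0.     0.     1.   ]]
[279.40048796 208.48759679]
[213.92497662 161.15317737]
```

View pics/w1.png

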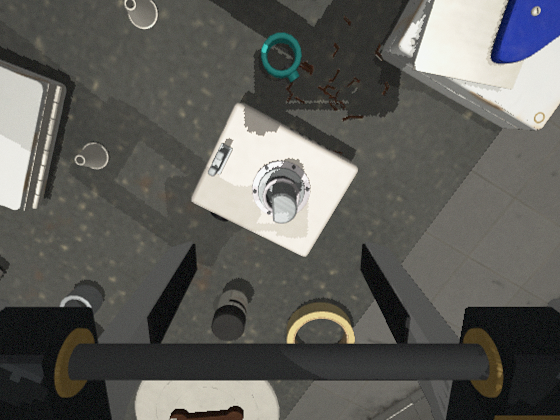

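The mixer is in view, with the shaft top at (284,209) and the fork at (219,159). I'll enlarge the shaft to read the flat's direction.

```bash
python3 - <<'E'
from h import *
d=np.load("pics/w1.npz");im=d["img"];K,P=d["K"],d["P"]
a=cv2.resize(im[140:240,195:325,::-1],None,fx=6,fy=6,interpolation=cv2.INTER_CUBIC); cv2.imwrite("pics/w1c.png",a)
for p in [(284,209)]: print(ray(p,K,P,.135))
print(ray((219,159),K,P,.085))
E
```

```text
[ 0.60001061 -0.01195567  0.135     ]
[ 0.5214932  -0.01161365  0.085     ]
```

View pics/w1c.png

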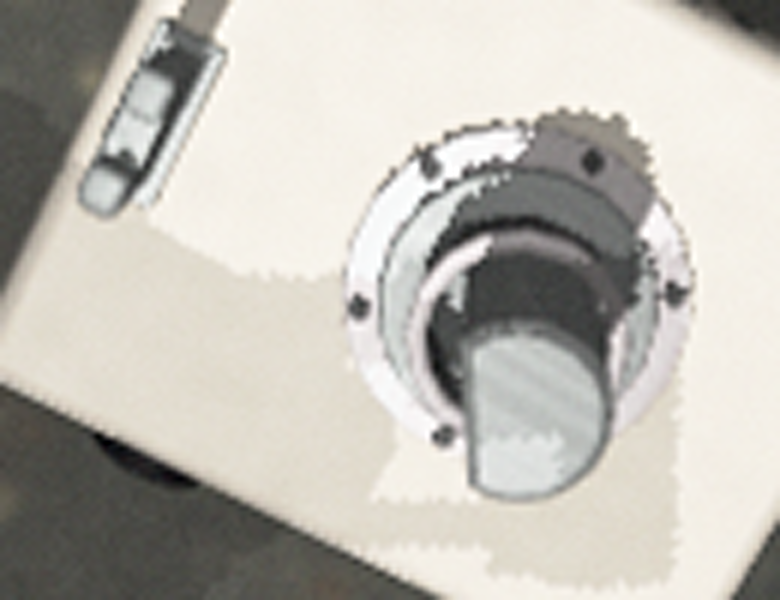

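The flat is vertical in the image on the left, so its outward normal is along tool -y and the shaft stands at about +0.52 rad. The fingers are already square to it, so I'll descend and grip.

```bash
python3 -m handwheel '[[1,[-1.1,0.5,2],0],[1,[0,0,4],0],[1,[0,0,4],0],[1,[0,0,3],0],[1,[0,0,1.4],0],[0.5,[0,0,0],0],[0.3,[0,0,0],0],[0.3,[0,0,0],0],[0.3,[0,0,0],0],[0.3,[0,0,0],0]]' 15
python3 -m handwheel '[[0,[0,0,0],0],[0,[0,0,0],0],[0,[0,0,0],0],[0,[0,0,0],0],[0,[0,0,0],0],[0,[0,0,0],0],[0,[0,0,0],0],[0,[0,0,0],0],[0,[0,0,0],0],[0,[0,0,0],0]]' 15
```

```text
time: 3.95
tcp_pos: [0.6005, -0.0115, 0.1002]
eef_rot: [0.0, 0.499, 0.867, 0.0]
force: [-1.5, 0.2, 0.4]
opening: 0.0476
grip_force: 0.0
time: 5.2
tcp_pos: [0.6007, -0.0112, 0.0996]
eef_rot: [0.0, 0.498, 0.867, 0.001]
force: [5.5, 1.9, -2.1]
opening: 0.0234
grip_force: 15.0
```

```bash
python3 - <<'E'
from h import *
d=np.load("pics/w1.npz");K,P=d["K"],d["P"]
c=[ray(p,K,P,.055)[:2] for p in [(240,102),(358,168),(305,257),(192,200)]]
print(np.round(c,4))
for i,j in [(0,1),(3,2),(3,0),(2,1)]:
    v=c[j]-c[i]; print(np.linalg.norm(v),np.degrees(np.arctan2(v[1],v[0])))
E
python3 -m handwheel '[[0,[-0.03,0,0],0.12],[0,[-0.03,0,0],0.12],[0,[-0.03,0,0],0.12],[0,[-0.03,0.04,0],0.12],[0,[-0.03,0,0],0],[0,[0,0,0],0],[0,[0,0,0],0],[0,[0,0,0],0],[0,[0,0,0],0],[0,[0,0,0],0]]' 15
```

```text
[[ 0.5105  0.0486]
 [ 0.662   0.0527]
 [ 0.6675 -0.0729]
 [ 0.514  -0.0772]]
0.15158375030466548 1.580598215155933
0.15349716296284738 1.620780990378185
0.12584698058982877 91.62008858043676
0.1257552065329161 92.49191540819974
time: 6.45
tcp_pos: [0.6012, -0.0125, 0.0996]
eef_rot: [-0.0, 0.69, 0.724, 0.001]
force: [4.4, 2.1, -1.7]
opening: 0.0241
grip_force: 14.9
```

```bash
python3 -m handwheel '[[0,[0,0.1,0],0.015],[0,[0,0,0],0],[0,[0,0,0],0],[0,[0,0,0],0],[0,[0,0,0],0],[0,[0,0,0],0],[0,[0,0,0],0],[0,[0,0,0],0],[0,[0,0,0],0],[0,[0,0,0],0]]' 15
```

```text
time: 7.7
tcp_pos: [0.6012, -0.0126, 0.0995]
eef_rot: [-0.001, 0.696, 0.718, -0.0]
force: [-3.7, 3.8, 1.7]
opening: 0.0239
grip_force: 14.9
```

```bash
python3 -m handwheel '[[0.8,[0,-0.05,0],0],[0.8,[0,0,0],0],[0.8,[0,0,0],0],[0.8,[0,0,0],0],[0.8,[0,0,-3],0],[0.8,[0,0,-4],0],[0.8,[0,0,-4],0],[0.8,[0,0,-3],0],[0.8,[0,0,0],0],[0.8,[0,0,0],0]]' 15
python3 - <<'E'
from plant import manip
from h import *
s,im,K,P,T=wrist(manip,"pics/w2"); print(T.round(4))
p=proj((.598,-.0133,.135),K,P); print(p)
x,y=(p-[65,75]).astype(int); print(x,y)
cv2.imwrite("pics/w2c.png",cv2.resize(im[y:y+100,x:x+130,::-1],None,fx=6,fy=6,interpolation=cv2.INTER_CUBIC))
E
```

```text
time: 8.95
tcp_pos: [0.601, -0.0129, 0.2379]
eef_rot: [-0.001, 0.696, 0.718, -0.001]
force: [0.1, 0.0, -0.6]
opening: 0.0751
grip_force: 0.0
[[-3.190e-02  9.995e-01 -2.200e-03  6.010e-01]
 [ 9.995e-01  3.190e-02  2.000e-04 -1.290e-02]
 [ 3.000e-04 -2.100e-03 -1.000e+00  2.379e-01]
 [ 0.000e+00  0.000e+00  0.000e+00  1.000e+00]]
[276.05396085 199.0549745 ]
211 124
```

View pics/w2c.png

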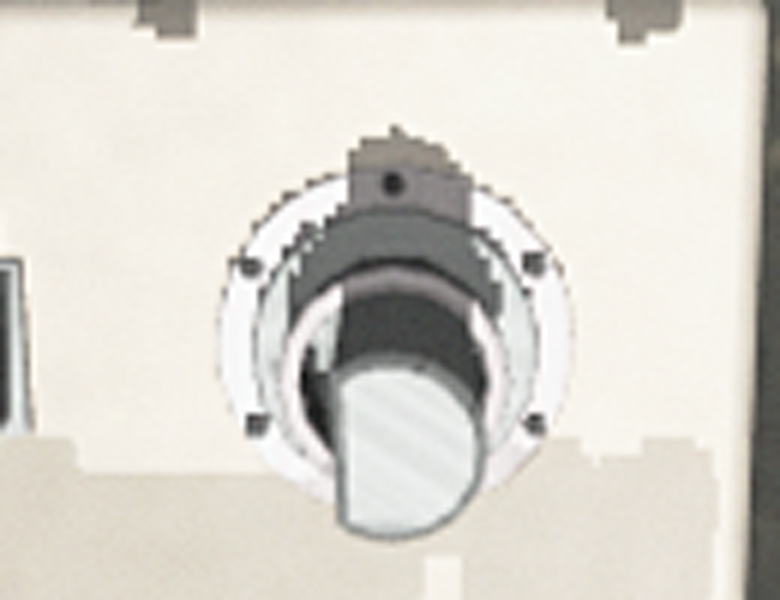

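The flat is vertical in the image, parallel to the housing edges, with the shaft centre near (276,198). That puts the axis at about (0.598,-0.013). Now for the collar.

```bash
python3 -m handwheel '[[0.9,[5.2,-1.95,0],0],[0.9,[5.2,-1.95,0],0],[0.9,[5.2,-1.95,0],0],[0.9,[5.2,-1.95,0],0],[0.9,[5.2,-1.95,0],0],[0.9,[5.2,-1.95,0],0],[0.9,[0,0,0],-0.18],[0.9,[0,0,0],-0.18],[0.9,[0,0,0],-0.18],[0.9,[0,0,0],-0.18]]'
python3 -m handwheel '[[0.9,[0,0,2],-0.18],[0.9,[0,0,2],-0.18],[0.9,[0,0,2],-0.18],[0.9,[0,0,2],-0.18],[0.9,[0,0,1],0],[0.9,[0,0,0],0],[0.9,[0,0,0],0],[0.9,[0,0,0],0],[0.9,[0,0,0],0],[0.9,[0,0,0],0]]'
python3 - <<'E'
from plant import manip
from h import *
s,im,K,P,T=wrist(manip,"pics/w3"); print(T.round(4))
p=proj((.473,.295,.03),K,P); print(p)
x,y=(p-[65,50]).astype(int); print(x,y)
cv2.imwrite("pics/w3c.png",cv2.resize(im[y:y+100,x:x+130,::-1],None,fx=6,fy=6,interpolation=cv2.INTER_CUBIC))
E
```

```text
time: 10.25
tcp_pos: [0.4737, 0.2949, 0.237]
eef_rot: [-0.001, 0.395, 0.919, -0.002]
force: [-1.0, -0.2, 0.1]
opening: 0.0849
grip_force: 0.0
time: 11.5
tcp_pos: [0.4747, 0.2953, 0.15]
eef_rot: [0.0, 0.049, 0.999, 0.0]
force: [-0.1, 0.9, 0.5]
opening: 0.0847
grip_force: 0.0
[[-9.951e-01  9.880e-02  6.000e-04  4.747e-01]
 [ 9.880e-02  9.951e-01  3.000e-04  2.953e-01]
 [-6.000e-04  4.000e-04 -1.000e+00  1.500e-01]
 [ 0.000e+00  0.000e+00  0.000e+00  1.000e+00]]
[278.06464277 193.15749721]
213 143
```

View pics/w3c.png

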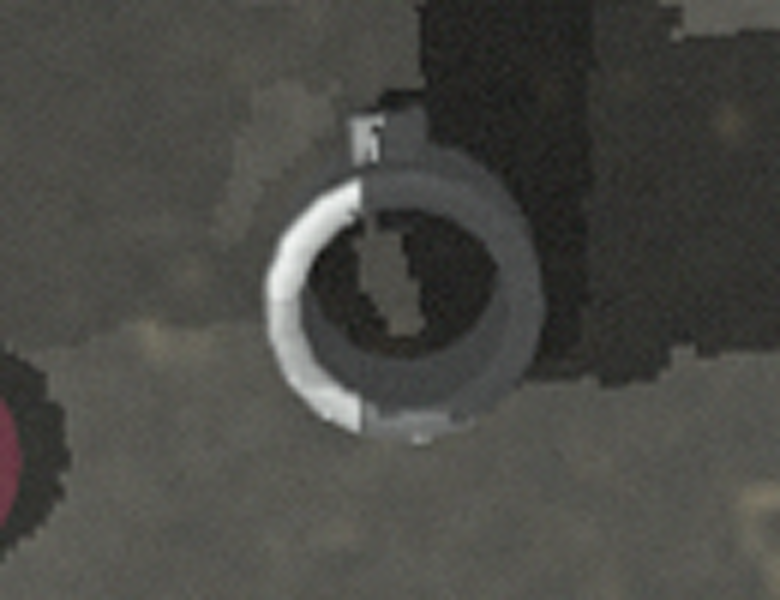

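```bash
python3 - <<'E'
from h import *
d=np.load("pics/w3.npz");K,P,T=d["K"],d["P"],d["T"]
c=ray((280.7,193.8),K,P,.03); b=ray((277.6,163.5),K,P,.017)
t=lambda v:(T[:3,:3].T@(v-T[:3,3]))[:2]*100
v=b-c; print(c,b,np.linalg.norm(v[:2]),"screw heading deg",np.degrees(np.arctan2(v[1],v[0])),"tool cm",t(c),t(b))
E
```

```text
[0.47389136 0.29746999 0.03      ] [0.44642829 0.29720717 0.017     ] 0.02746432192129595 screw heading deg -179.45168646736371 tool cm [0.11327046 0.2031552 ] [ 2.84430011 -0.09498347]
```

```bash
python3 -m handwheel '[[0.75,[0.1,0.2,0],0],[0.75,[0,0,2],-0.1],[0.75,[0,0,3],0],[0.75,[0,0,3],0],[0.75,[0,0,3],0],[0.75,[0,0,2],0],[0.75,[0,0,1.4],0],[0.75,[0,0,0],0],[0,[0,0,0],0],[0,[0,0,0],0]]' 25
python3 -m handwheel '[[0,[0,0,0],0],[0,[0,0,0],0],[0,[0,0,0],0],[0,[0,0,0],0],[0,[0,0,0],0],[0,[0,0,-3],0],[0,[0,0,-5],0],[0,[0,0,-5],0],[0,[0,0,-5],0],[0,[0,0,0],0]]' 25
python3 - <<'E'
from plant import manip
from h import *
s,im,K,P,T=wrist(manip,"pics/w4"); print(T.round(4))
p=proj(T[:3,3]+[0,0,.027],K,P); print(p)
x,y=(p-[65,60]).astype(int); print(x,y)
cv2.imwrite("pics/w4c.png",cv2.resize(im[y:y+100,x:x+130,::-1],None,fx=6,fy=6,interpolation=cv2.INTER_CUBIC))
E
```

```text
time: 12.8
tcp_pos: [0.4747, 0.2978, 0.0069]
eef_rot: [0.001, -0.001, 1.0, 0.001]
force: [-0.1, 0.7, -0.3]
opening: 0.0537
grip_force: 0.0
time: 14.05
tcp_pos: [0.4759, 0.2987, 0.1907]
eef_rot: [0.004, -0.001, 1.0, 0.002]
force: [-0.1, 0.7, 0.4]
opening: 0.0005
grip_force: 0.0
[[-1.     -0.0014  0.0085  0.4759]
 [-0.0014  1.      0.0048  0.2987]
 [-0.0085  0.0048 -1.      0.1907]
 [ 0.      0.      0.      1.    ]]
[278.93039991 261.92432656]
213 201
```

View pics/w4c.png

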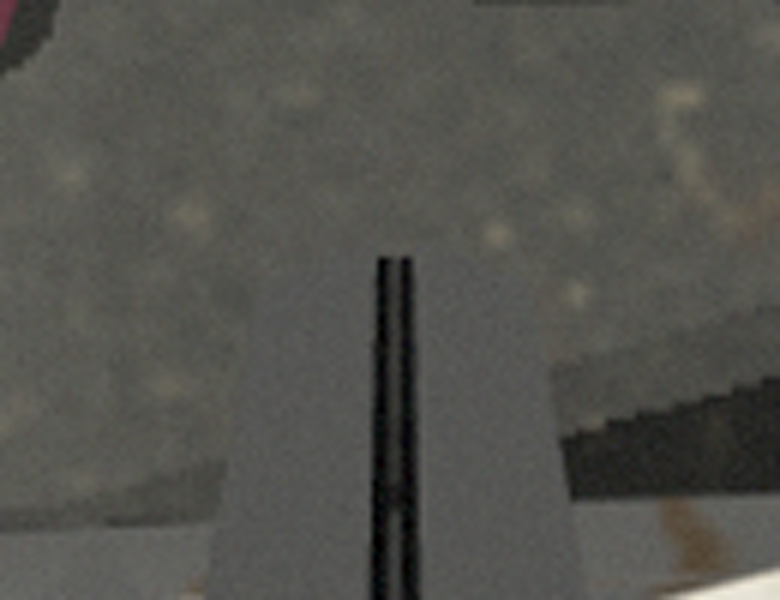

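The fingers closed on nothing, so the collar slipped out. I'll open them and look again.

```bash
python3 -m handwheel '[[0.85,[0,0,0],0],[0.85,[0,0,0],0],[0.85,[0,0,0],0],[0.85,[0,0,0],0],[0.85,[0,0,0],0],[0.85,[0,0,0],0],[0.85,[0,0,0],0],[0.85,[0,0,0],0],[0.85,[0,0,0],0],[0.85,[0,0,0],0]]' 25
python3 - <<'E'
from plant import manip
from h import *
s,im,K,P,T=wrist(manip,"pics/w5"); print(T.round(4))
c=manip.capture("side"); np.savez("pics/side5.npz",**{k:np.array(v) for k,v in c.items()})
o=np.zeros((600,800,3),np.uint8); o[:420,:560]=im[:,:,::-1]
o[420:600,:400]=cv2.resize(c["img"][140:230,200:400,::-1],(400,180))
# detail of grey things near the TCP in wrist
o[300:600,560:800]=cv2.resize(im[170:295,230:330,::-1],(240,300))
cv2.imwrite("pics/w5m.png",o)
E
```

```text
time: 15.35
tcp_pos: [0.4738, 0.2973, 0.1856]
eef_rot: [0.0, -0.001, 1.0, 0.0]
force: [0.0, 0.2, -0.5]
opening: 0.0798
grip_force: 0.0
[[-1.000e+00 -1.200e-03  1.000e-04  4.738e-01]
 [-1.200e-03  1.000e+00  1.000e-04  2.973e-01]
 [-1.000e-04  1.000e-04 -1.000e+00  1.856e-01]
 [ 0.000e+00  0.000e+00  0.000e+00  1.000e+00]]
```

View pics/w5m.png

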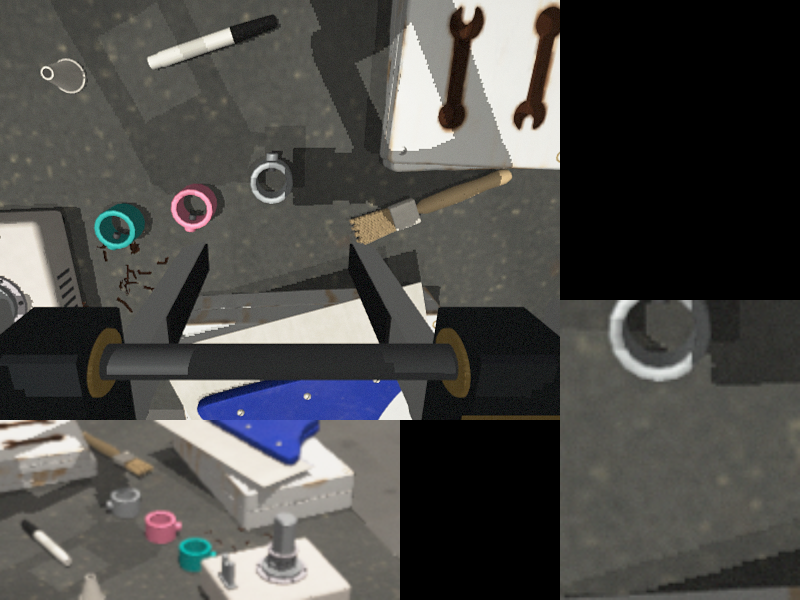

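The collar is upright at wrist pixel (271,182), with its screw still toward -x. I'll measure where it sits relative to the tool.

```bash
python3 - <<'E'
from h import *
d=np.load("pics/w5.npz");K,P,T=d["K"],d["P"],d["T"];im=d["img"].astype(int)
g=im.mean(2); sat=im.max(2)-im.min(2)
m=np.zeros(g.shape,np.uint8); m[145:215,235:310]=((g>105)&(sat<25))[145:215,235:310]
n,l,st,ce=cv2.connectedComponentsWithStats(m); print(st[1:][st[1:,4]>15].tolist())
# row profile
for r in (165,175,183,190,200): print(r,g[r,245:300:2].astype(int).tolist())
print(g[145:212:2,271].astype(int).tolist())
for p in [(271,182),(271.5,184)]: print(ray(p,K,P,.03),(T[:3,:3].T@(ray(p,K,P,.03)-T[:3,3]))[:2]*100)
E
```

```text
[[266, 154, 11, 7, 67], [250, 162, 35, 42, 511]]
165 [73, 72, 83, 69, 73, 76, 78, 120, 200, 226, 225, 210, 162, 166, 163, 168, 171, 166, 140, 72, 64, 54, 38, 32, 38, 40, 35, 36]
175 [75, 75, 71, 114, 235, 212, 157, 31, 35, 37, 49, 69, 70, 70, 73, 72, 72, 74, 70, 69, 73, 75, 80, 63, 35, 34, 36, 34]
183 [88, 92, 88, 190, 172, 128, 62, 48, 50, 50, 47, 74, 76, 75, 74, 72, 77, 74, 71, 65, 85, 70, 76, 75, 36, 33, 34, 39]
190 [94, 94, 87, 102, 188, 179, 131, 59, 68, 67, 49, 40, 35, 35, 37, 82, 81, 79, 80, 78, 83, 78, 77, 53, 46, 49, 43, 48]
200 [89, 86, 88, 90, 86, 84, 82, 84, 162, 195, 206, 215, 222, 226, 224, 220, 207, 188, 161, 102, 85, 85, 83, 80, 42, 45, 45, 42]
[68, 69, 71, 66, 70, 210, 192, 177, 54, 178, 166, 134, 82, 73, 74, 70, 70, 70, 71, 75, 76, 68, 52, 46, 65, 64, 60, 217, 210, 160, 86, 91, 89, 89]
[0.46887843 0.28936328 0.03      ] [ 0.49542149 -0.79714268]
[0.47105357 0.28988328 0.03      ] [ 0.27784406 -0.74540604]
```

```bash
python3 -m handwheel '[[0.8,[0.4,-0.75,2],0],[0.8,[0,0,4],0],[0.8,[0,0,4],0],[0.8,[0,0,4],0],[0.8,[0,0,3],0],[0.8,[0,0,1.2],0],[0.8,[0,0,0],0],[0.55,[0,0,0],0],[0.55,[0,0,0],0],[0.55,[0,0,0],0]]' 45
python3 -m handwheel '[[0,[0,0,0],0],[0,[0,0,0],0],[0,[0,0,0],0],[0,[0,0,0],0],[0,[0,0,0],0],[0,[0,0,0],0],[0,[0,0,0],0],[0,[0,0,0],0],[0,[0,0,0],0],[0,[0,0,0],0]]' 45
```

```text
time: 16.7
tcp_pos: [0.4705, 0.2902, 0.0047]
eef_rot: [0.001, -0.001, 1.0, 0.0]
force: [-0.9, 0.5, -0.2]
opening: 0.0526
grip_force: 0.0
time: 17.95
tcp_pos: [0.4701, 0.2899, 0.0041]
eef_rot: [0.0, -0.001, 1.0, 0.0]
force: [-1.2, -0.5, 5.1]
opening: 0.0439
grip_force: 45.0
```

The grip reads 43.9 mm instead of 46 mm, which suggests the pads are off the collar's centre. I'll check before lifting.

```bash
python3 - <<'E'
from plant import manip
from h import *
s,im,K,P,T=wrist(manip,"pics/w6")
c=manip.capture("side"); np.savez("pics/side6.npz",**{k:np.array(v) for k,v in c.items()})
for q in [(0,0,0),(0,0,-.019),(.03,0,-.01)]: print(q,proj(T[:3,3]+T[:3,:3]@np.array(q),K,P), proj(T[:3,3]+T[:3,:3]@np.array(q),c["intrinsics"],np.array(c["pose"])))
x,y=(proj(T[:3,3]+[0,0,.027],K,P)-[65,60]).astype(int); print(x,y)
o=np.zeros((600,800,3),np.uint8)
o[:,:480]=cv2.resize(im[y:y+100,x+25:x+105,::-1],(480,600),interpolation=cv2.INTER_CUBIC)
u,v=proj(T[:3,3],c["intrinsics"],np.array(c["pose"])).astype(int)
o[:400,480:]=cv2.resize(c["img"][v-35:v+15,u-20:u+20,::-1],(320,400),interpolation=cv2.INTER_CUBIC); print(u,v)
cv2.imwrite("pics/w6m.png",o)
E
```

```text
(0, 0, 0) [278.64830603 242.82112452] [262.55183379 184.2409477 ]
(0, 0, -0.019) [278.68109718 255.49522092] [262.36018185 178.96720797]
(0.03, 0, -0.01) [278.63549342 201.35994293] [253.15242333 183.03271015]
213 201
262 184
```

View pics/w6m.png

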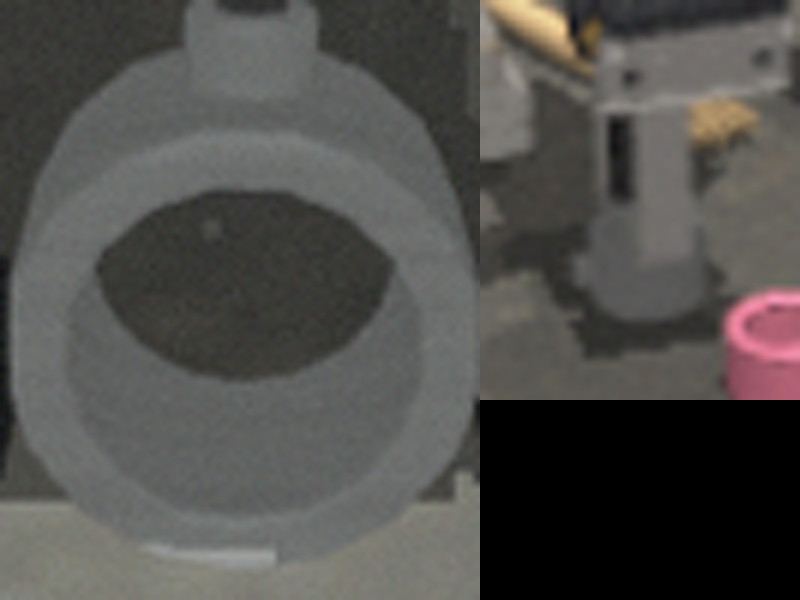

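```bash
python3 - <<'E'
from h import *
d=np.load("pics/w6.npz");K,P,T=d["K"],d["P"],d["T"]
t=lambda v:(T[:3,:3].T@(v-T[:3,3]))*100
print(T[:3,3]);
for z in (.028,.03): print(t(ray((278.3,259),K,P,z)),t(ray((213+25+42,201+8),K,P,z)))
print(np.diff([ray((238+p/6,259),K,P,.03)[1] for p in (10,475)]),np.diff([ray((278,201+p/6),K,P,.03)[0] for p in (128,568)]))
b=ray((280,201+50/6),K,P,.018);print("boss",t(b))
E
python3 -c "
from plant import manip;s=manip.sense();print(s['time'],s['opening'],s['grip_force'],s['force'],s['torque'])"
```

```text
[0.47013245 0.28989767 0.00411994]
[ 0.00838749 -0.022052   -2.38801991] [ 2.96098624  0.07236764 -2.39045821]
[ 0.10263433 -0.02197501 -2.58809855] [ 3.02189994  0.07137869 -2.59050932]
[0.04327832] [0.04480573]
boss [ 2.63651722  0.07732317 -1.39018603]
18.05 0.043919705166558624 45.001987590583 [-1.02917525 -0.81592101  5.70289114] [-0.15154041  0.17087458  0.02742732]
```

The collar is centred in the grip within about 1 mm, and the screw is square to tool x within 2°. I'll lift slowly.

```bash
python3 -m handwheel '[[0,[0,0,-0.3],0],[0,[0,0,-0.5],0],[0,[0,0,-1],0],[0,[0,0,-1],0],[0,[0,0,-2],0],[0,[0,0,-3],0],[0,[0,0,-3],0],[0,[0,0,-3],0],[0,[0,0,-3],0],[0,[0,0,-2],0]]' 45
```

```text
time: 19.3
tcp_pos: [0.4703, 0.2901, 0.1944]
eef_rot: [0.001, -0.001, 1.0, 0.001]
force: [0.8, -0.2, -1.5]
opening: 0.044
grip_force: 45.0
```

```bash
python3 -m handwheel '[[0,[-1,-2,0],0],[0,[-1.6,-4,0],0],[0,[-1.8,-4.2,0],0],[0,[-1.8,-4.2,0],0],[0,[-1.8,-4.2,0],0],[0,[-1.8,-4.2,0],0],[0,[-1.8,-4,0],0],[0,[-1.2,-3.5,0],0],[0,[0,0,0],-0.065],[0,[0,0,0],0]]' 45
python3 -m handwheel '[[0,[0,0,0],0],[0,[0,0,0],0],[0,[0,0,0],0],[0,[0,0,1],0],[0,[0,0,1],0],[0,[0,0,1],0],[0,[0,0,0],0],[0,[0,0,0],0],[0,[0,0,0],0],[0,[0,0,0],0]]' 45
python3 - <<'E'
from plant import manip
from h import *
s,im,K,P,T=wrist(manip,"pics/w7"); print(T.round(4),s["force"],s["opening"])
print("collar px est",proj(T[:3,3]+T[:3,:3]@np.array([.0005,-.0002,-.026]),K,P),proj((.598,-.013,.135),K,P))
E
```

```text
time: 20.55
tcp_pos: [0.5982, -0.0135, 0.192]
eef_rot: [0.0, -0.032, 0.999, 0.0]
force: [0.0, 0.7, -1.5]
opening: 0.0437
grip_force: 45.0
time: 21.8
tcp_pos: [0.5984, -0.0131, 0.1621]
eef_rot: [0.0, -0.033, 0.999, -0.0]
force: [-0.3, 0.3, -0.7]
opening: 0.0436
grip_force: 45.0
[[-9.978e-01 -6.610e-02  9.000e-04  5.984e-01]
 [-6.610e-02  9.978e-01 -0.000e+00 -1.310e-02]
 [-9.000e-04 -1.000e-04 -1.000e+00  1.621e-01]
 [ 0.000e+00  0.000e+00  0.000e+00  1.000e+00]] [-0.28773959  0.31534531 -0.65262661] 0.043606475494009846
collar px est [278.2524435  259.97070959] [278.66424983 227.49461033]
```

```bash
python3 -m handwheel '[[0,[-0.03,0,1.5],0],[0,[0,0,0.8],0],[0,[0,0,0.4],0],[0,[0,0,0.4],0],[0,[0,0,0.3],0],[0,[0,0,0.3],0],[0,[0,0,0],0],[0,[0,0,0],0],[0,[0,0,0],0],[0,[0,0,0],0]]' 45
```

```text
time: 23.1
tcp_pos: [0.5986, -0.013, 0.1248]
eef_rot: [0.0, -0.033, 0.999, 0.0]
force: [0.4, 1.1, -1.2]
opening: 0.0439
grip_force: 45.0
```

```bash
python3 -m handwheel '[[0,[0,0,0.3],0],[0,[0,0,0.3],0],[0,[0,0,0.4],0],[0,[0,0,0.4],0],[0,[0,0,0.4],0],[0,[0,0,0.4],0],[0,[0,0,0.3],0],[0,[0,0,0.3],0],[0,[0,0,0],0],[0,[0,0,0],0]]' 45
```

```text
time: 24.35
tcp_pos: [0.5986, -0.013, 0.0967]
eef_rot: [0.0, -0.033, 0.999, 0.0]
force: [0.3, 0.4, -1.6]
opening: 0.044
grip_force: 45.0
```

```bash
python3 -m handwheel '[[0,[0,0,0.3],0],[0,[0,0,0.3],0],[0,[0,0,0.2],0],[0,[0,0,0.2],0],[0,[0,0,0.2],0],[0,[0,0,0.2],0],[0,[0,0,0],0],[0,[0,0,0],0],[0,[0,0,0],0],[0,[0,0,0],0]]' 45
```

```text
time: 25.6
tcp_pos: [0.599, -0.013, 0.0835]
eef_rot: [0.001, -0.033, 0.999, -0.0]
force: [-0.1, 0.1, 6.5]
opening: 0.0433
grip_force: 45.0
```

```bash
python3 -m handwheel '[[0,[0,0,0.1],0],[0,[0,0,0.1],0],[0,[0,0,0],0],[0,[0,0,0],0],[0,[0,0,0],0],[0,[0,0,0],0],[0,[0,0,0],0],[0,[0,0,0],0],[0,[0,0,0],0],[0,[0,0,0],0]]' 45
python3 - <<'E'
from plant import manip
from h import *
c=manip.capture("side");K=np.array(c["intrinsics"]);P=np.array(c["pose"]); im=c["img"]
s=manip.sense();print(s["force"],s["torque"],s["tcp_pos"])
w,_,_,_,_=None,0,0,0,0
s,im,K,P,T=wrist(manip,"pics/w8")
g=im.astype(int).mean(2)
for z in (.105,.11,.135): print(z,proj((.598,-.013,z),K,P))
E
```

```text
time: 26.85
tcp_pos: [0.599, -0.0131, 0.0821]
eef_rot: [0.001, -0.033, 0.999, -0.0]
force: [-1.4, -0.3, 7.3]
opening: 0.0439
grip_force: 45.0
[-0.77518753  0.12845706  7.13290718] [ 0.05966179  0.27569295 -0.0022042 ] [ 0.59906254 -0.01302761  0.08213683]
0.105 [278.76691753 256.74726858]
0.11 [278.77651622 260.60676053]
0.135 [278.83284389 283.25529366]
```

```bash
python3 -c "
from plant import manip; print(manip.sign_off())"
```

```text
the job is handed in; nothing more can be done
None
```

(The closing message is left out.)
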